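# Hold the pusher lever level over the vegetable cutter

### The job

Slide the clamp's jaw back, well clear of the bar (at least 50 mm), then grip the cast pusher lever by the bar at its balance point and lift it out. Carry it to the vegetable cutter and finish while holding it there, still and level, about 50 mm above the cutter, with the pusher over the blade frame and the eye over the fork, ready for someone else to fit the pin. Do not let the lever touch the cutter, do not put it down or let go, and leave everything else on the table where it is.

Things in the scene. Friction and masses are not known exactly. Their poses are not given: they have to be found in the camera images.
- clamp: Slide-jaw clamp, fixed: wooden board 280 mm (x) by 225 mm (y -65 to 160), 15 mm thick. Origin on the table below the lever's mid-length; the lever lies along clamp x. Tops above table: rest under the bar x -75 to -45, 39 mm; fence beside it y -8 to -21, 60 mm; stop by the pusher x 80 to 120, y -34 to -44, 35 mm. Bare board under the bar between rest and pusher.
- jaw (a joint): Travel of the sliding jaw, m: 0 = closed on the bar's flank, 0.07 = fully back at its end stop. Slides along clamp +y, away from the bar; needs about 3 N and stays where left. Its nose (28 mm wide in x, top 56 mm above the table) covers the bar's +y flank at the lever's balance point; from 0.05 on there is room for a finger.
- jaw_post (a point): Grip point on the jaw's upright round steel post, 18 mm diameter, from 39 to 96 mm above the table. The point is on the post's axis, 75 mm above the table, at clamp x = 35 mm, y = 58 mm + jaw travel. Moves with the jaw; axes as the clamp's.
- lever_mid (a point): Loose cast-aluminium pusher lever, about 0.6 kg, 268 mm long. Point at mid-length, half-way up the bar (16 mm wide, 22 mm high), 50 mm above the table in the clamp. x runs along the bar to the heavy pusher, z up. BALANCE POINT: x = +35 mm, on the centreline, 9 mm lower than this point; it is on plain bar, 32 mm short of the pusher plate.
- pusher_foot (a point): Centre of the lever's pusher underside: 100 mm in +x and 35 mm below lever_mid, axes as there. The pusher is a 66 x 66 mm plate, 24 mm thick, with a boss 34 x 34 mm, 22 mm high on it, whose top is level with the bar's top.
- lever_eye (a point): Centre of the lever's eye (pivot boss, 26 mm diameter, 30 mm long across the bar): x = -122 mm from lever_mid, same height. Axes as lever_mid.
- cutter: Hand vegetable cutter without its lever, fixed: aluminium stand 300 mm (x) by 107 mm (y). Origin on the table under its middle, z up. Blade frame at x = +100 mm, top 110 mm above the table; fork of two ears at x = -122 mm, top 138 mm, the highest part. The lever belongs with its x along the cutter's x and its mid-length over this origin.
- cutter_well (a point): Centre of the top of the square blade frame (100 mm outside, 74 mm opening), 110 mm above the table. The pusher belongs above it. Axes as the cutter's.
- cutter_fork (a point): Point midway between the tops of the two fork ears, 138 mm above the table. The lever's eye belongs above it. Axes as the cutter's.
- pin_mid (a point): Bystander: steel pivot pin for the lever, standing on the clamp board near its edge, 12 mm thick with a 20 mm head, 45 mm high; point at its centre half-way up. Leave it where it stands.
- mug_mid (a point): Bystander: white ceramic mug, 80 mm wide, 92 mm high; point at its centre half-way up. Leave it where it stands.
- spice_mid (a point): Bystander: amber spice jar with a black cap, 52 mm wide, 100 mm high; point at its centre half-way up. Leave it where it stands.
- spice2_mid (a point): Bystander: reddish-brown spice jar with a black cap, 52 mm wide, 100 mm high; point at its centre half-way up. Leave it where it stands.
- tub_mid (a point): Bystander: clear plastic tub, 64 mm wide, 60 mm high; point at its centre half-way up. Leave it where it stands.

How it is judged:
By the outcome, as a careful person would: the job done as asked, in the order asked, and still so for the second after the job is handed in, while the arm keeps its last pose, push and grip.
It also fails if it takes over 51 s, if anything falls off the work surface, if the arm or the gripper's body presses on something with over 40 N, if the wrist force passes 120 N, or if a joint passes its speed limit or range.

### The arm

A 6-joint arm with a two-finger parallel gripper is mounted at the origin on the work surface. World frame = base frame: x ahead of the robot, y to its left, z up, the work surface at z = 0. Lengths are in mm, angles in rad, forces in N, time in s.
With the tool pointing down it reaches from about 275 to 1000 mm from the base axis. Payload 8.4 kg.
Tool frame: the origin (TCP) lies midway between the tips of the shut fingers; the grasp point (between the pads) lies behind it (r.pinch_z is the z of the grasp point in the tool frame, in mm); z points along the fingers, y is the direction in which the jaws open and shut (so a half turn about z gives the same grasp; the last joint's range is limited). The gripper opens to 85 mm and grips with 20 to 120 N. Pads are 22 mm wide; open, the fingers measure 114 mm over their backs; the gripper's body (76 mm by 85 mm) begins 54 mm behind the grasp point. The pads swing forward as they close: fully open they stand 13 mm farther back than shut.
Start: joints at [1.141, 0.353, 1.633, -0, 1.155, -0.002], TCP at [259.293, 568.678, 209.881] pointing down, gripper open.
Joint ranges: [-2.63, 2.63], [-0.92, 2.1], [0.06, 2.66], [-1.3, 4.44], [0, 2.69], [-3.02, 3.02]. Speed limits (rad/s): [2.22, 2.22, 2.79, 3.14, 3.14, 3.14].

### API

Orientations are given as [roll, pitch, yaw] about the fixed x, y, z axes, in that order (R = Rz(yaw) Ry(pitch) Rx(roll)).
In Python, from rig import r, optics, ticket gives the robot as it stands.
- The arm moves only by the shell command python3 -m jog 'ROWS' [FORCE]. ROWS is text: rows parted by semicolons, each of 7 numbers parted by spaces: the closure in counts, from 0 (fully open) to 255 (shut), then the shift along the tool's x, y, z in mm, then the turn, a rotation vector about the tool's x, y, z in degrees. A call has 1 to 5 rows; each row shifts and turns the pose as measured when the row begins, along the tool's axes as they then stand; what a row does not reach is not made up. A row lasts 1/12 s, in which the tool goes at most 41.7 mm and 7.16 degrees, less where a joint would pass 70% of its speed; a pose out of reach is approached as far as the arm can. A call with a gripper value outside its range is refused whole. The fingers move at their own pace and stop on an object; FORCE is the grip in N (left out, the last holds). Time passes only in rows, so rows that do not move let the fingers close. It gives the time, the measured TCP pose, the force and the opening at its end, in the units of the state.
- r.sense(): the state, without advancing time (a new reading comes with each control period).
- optics.grab_frame(name): name is "side" or "top"; returns the picture (480x640x3 uint8, red, green, blue); there is no depth.
- optics.camera_info(name): a dict with "fx", "fy", "cx", "cy" (pixels), "dist" ([k1, k2, p1, p2, k3] as OpenCV has them; the pictures are not rectified), "world_from_camera" (4x4, takes a point from camera to world coordinates). Camera axes: x right, y down, z forward; pixel columns grow to the right and rows downward; lengths in mm; the calibration is good to about 2 mm. A picture is of the moment at which its call begins. camera_info takes no time and is no camera call.
- ticket.sign_off(): hands the job in, once; it reports no verdict.
The state is a dict: "clock": time; "qpos": joint angles; "qvel": joint speeds; "joint_efforts": joint torques, N m; "eef_pos": TCP position; "tcp_rot": TCP orientation; "contact_force": force on the tool from outside, world axes, zero at the start; "wrist_torque": the same for the moment, N m; "opening": opening from 0.0 (shut) to 1.0 (fully open).
Only numpy, scipy, OpenCV 4.12 (cv2) and the standard library are available. Lean on these libraries where they do the work, as an engineer would, in place of code of your own. Each camera call takes 0.05 s, during which the arm holds its last target.

## Working session

There is one attempt and no reset: what is moved stays moved. The work goes in short steps, Python scripts to look and compute and a shell command to move; the robot and the scene stay as the last step left them, time stands still between calls to the robot, and variables do not carry over. Pictures are saved under pics/ and viewed, and the job is handed in when it is done.

```bash
ls; mkdir -p pics; python3 - <<'E'
from rig import r, optics, ticket
import cv2
s=r.sense(); print(s, r.pinch_z)
for n in("side","top"):
    im=optics.grab_frame(n); cv2.imwrite(f"pics/{n}0.png",im[:,:,::-1]); print(optics.camera_info(n))
E
```

```text
pics
{'clock': 0.0, 'qpos': array([ 1.14059583e+00,  3.53640817e-01,  1.63415927e+00,  1.09979779e-05,
        1.15517461e+00, -2.39939532e-03]), 'qvel': array([-1.57264722e-03, -1.01286473e-03,  1.39099847e-03,  1.65225780e-04,
        6.17394869e-05,  1.51547333e-03]), 'joint_efforts': array([ 6.37581579e-04, -6.05279231e+01, -3.42065406e+01,  1.61973062e-04,
        9.61502868e-03, -1.41638969e-05]), 'eef_pos': array([259.07738225, 568.21183914, 209.15551487]), 'tcp_rot': array([-3.14021063e+00, -1.33715682e-05,  2.71378710e+00]), 'contact_force': array([ 0.14658555, -0.394732  ,  0.08432899]), 'wrist_torque': array([-0.00057199,  0.01443496,  0.00346894]), 'opening': 1.0000173522015026} -18.700000000000003
{'fx': 471.33403801987606, 'fy': 471.33403801987606, 'cx': 313.394867520124, 'cy': 243.23307888689973, 'dist': array([-0.00686656,  0.        ,  0.        ,  0.        ,  0.        ]), 'world_from_camera': array([[ 9.90570059e-01, -8.51397031e-02,  1.07341458e-01,
         4.80017009e+02],
       [-1.36956259e-01, -5.93985267e-01,  7.92732291e-01,
        -7.91002646e+02],
       [-3.73374707e-03, -7.99957957e-01, -6.00044436e-01,
         7.36418094e+02],
       [ 0.00000000e+00,  0.00000000e+00,  0.00000000e+00,
         1.00000000e+00]])}
{'fx': 501.22426548882953, 'fy': 501.22426548882953, 'cx': 325.7678849637998, 'cy': 244.24291562849712, 'dist': array([-0.03306718,  0.        ,  0.        ,  0.        ,  0.        ]), 'world_from_camera': array([[ 1.03850493e-02, -9.94375208e-01,  1.05404445e-01,
         4.63442628e+02],
       [-9.99877631e-01, -9.09319209e-03,  1.27293847e-02,
         2.52756117e+01],
       [-1.16993217e-02, -1.05523742e-01, -9.94347960e-01,
         1.18011285e+03],
       [ 0.00000000e+00,  0.00000000e+00,  0.00000000e+00,
         1.00000000e+00]])}
```

View pics/side0.png

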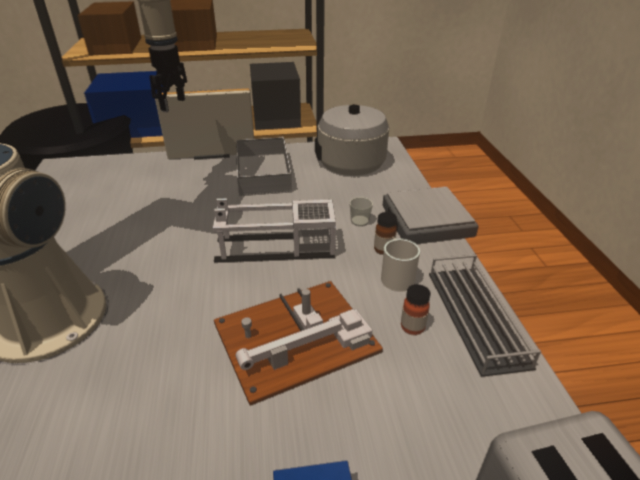

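View pics/top0.png

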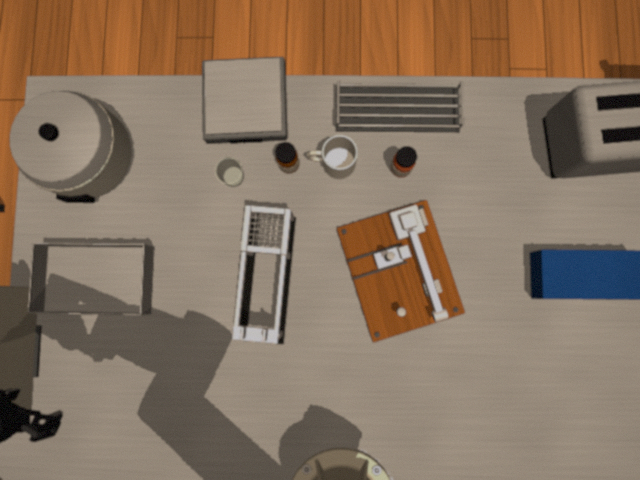

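The side view shows the clamp board around (297,338) and the cutter around (275,230). In the top view the clamp is at about (400,270) with the pusher at (408,220), the eye at (440,315) and the post at (390,257). The cutter's blade frame is at (267,228) and its fork at (258,335).

```bash
cat > h.py <<'E'
import numpy as np, cv2
from rig import r, optics
def info(n):
    c=optics.camera_info(n); K=np.array([[c['fx'],0,c['cx']],[0,c['fy'],c['cy']],[0,0,1]]); return K,np.array(c['dist']),np.array(c['world_from_camera'])
def rays(n,px):
    K,d,T=info(n); p=cv2.undistortPoints(np.array(px,float).reshape(-1,1,2),K,d)[:,0]
    v=np.c_[p,np.ones(len(p))]@T[:3,:3].T; return T[:3,3],v
def plane(n,px,z):
    o,v=rays(n,px); return o+v*((z-o[2])/v[:,2])[:,None]
def proj(n,P):
    K,d,T=info(n); W=np.linalg.inv(T); rv=cv2.Rodrigues(W[:3,:3])[0]
    return cv2.projectPoints(np.array(P,float).reshape(-1,1,3),rv,W[:3,3],K,d)[0][:,0]
def tri(pt,ps):
    (a,u),(b,v)=rays("top",[pt]),rays("side",[ps]); u=u[0]/np.linalg.norm(u);v=v[0]/np.linalg.norm(v)
    st=np.linalg.lstsq(np.c_[u,-v],b-a,rcond=None)[0]; p,q=a+u*st[0],b+v*st[1]; return (p+q)/2,np.linalg.norm(p-q)
E
python3 - <<'E'
from h import *
t=cv2.imread("pics/top0.png"); s=cv2.imread("pics/side0.png")
def mask(im,x0,y0,x1,y1):
    h=cv2.cvtColor(im,cv2.COLOR_BGR2HSV); m=cv2.inRange(h,(3,110,40),(20,255,255)); z=np.zeros_like(m); z[y0:y1,x0:x1]=m[y0:y1,x0:x1]; return z
for n,im,roi in(("top",t,(320,190,480,350)),("side",s,(200,275,390,405))):
    m=mask(im,*roi); c=max(cv2.findContours(m,0,1)[0],key=cv2.contourArea)
    hull=cv2.convexHull(c)[:,0]
    P=plane(n,hull,15)[:,:2].astype(np.float32); rr=cv2.minAreaRect(P); print(n,rr, cv2.boxPoints(rr).round(1).tolist())
def crop(im,x0,y0,w,h,f,name): cv2.imwrite(name,cv2.resize(im[y0:y0+h,x0:x0+w],None,fx=f,fy=f,interpolation=cv2.INTER_CUBIC))
crop(t,325,190,150,155,3.8,"pics/tc.png"); crop(t,220,190,90,165,3.6,"pics/tk.png")
crop(s,205,275,190,125,4.2,"pics/sc.png"); crop(s,200,185,150,85,5,"pics/sk.png")
E
```

```text
top ((518.8600463867188, -100.37604522705078), (278.4680480957031, 156.50833129882812), 18.104570388793945) [[362.20001220703125, -69.30000305175781], [410.79998779296875, -218.0], [675.5, -131.5], [626.9000244140625, 17.299999237060547]]
side ((530.1219482421875, -137.3858642578125), (278.8163757324219, 228.6927490234375), 18.317012786865234) [[361.79998779296875, -72.5999984741211], [433.70001220703125, -289.79998779296875], [698.4000244140625, -202.10000610351562], [626.5, 15.0]]
```

View pics/tc.png

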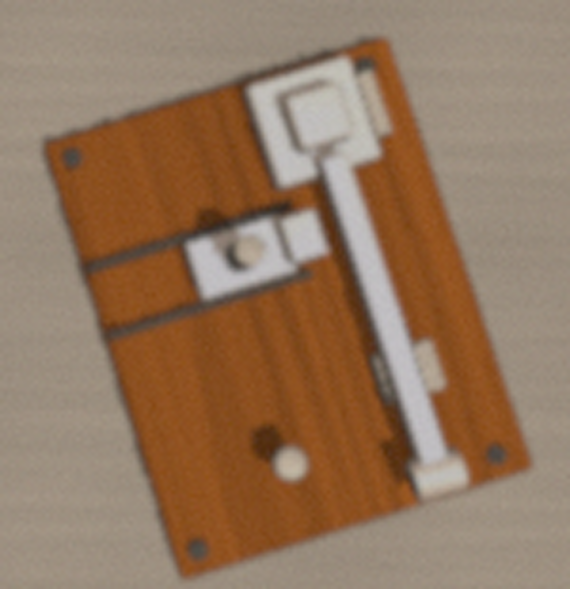

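View pics/sc.png

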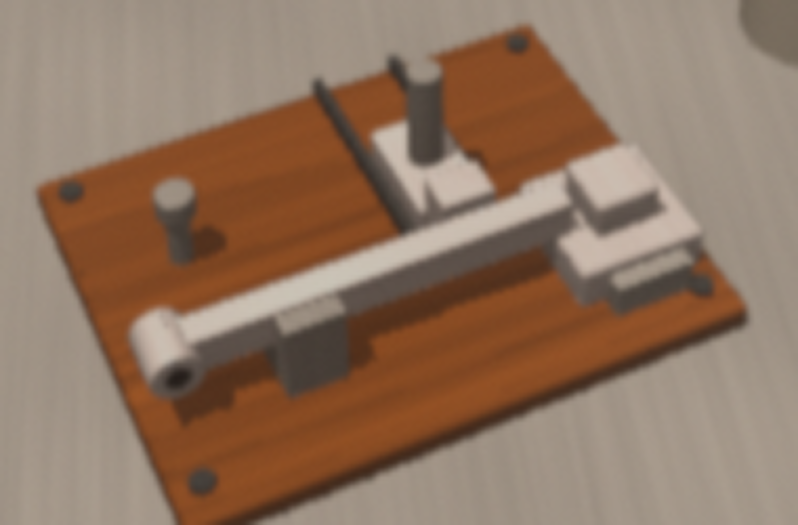

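View pics/tk.png

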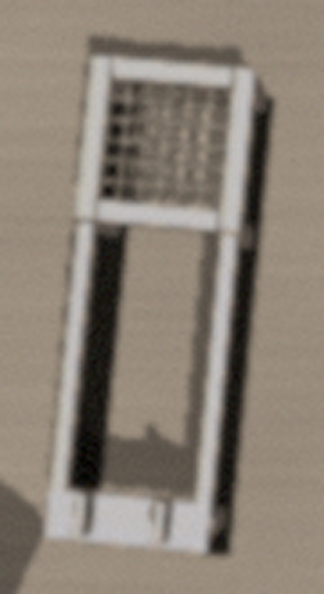

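View pics/sk.png

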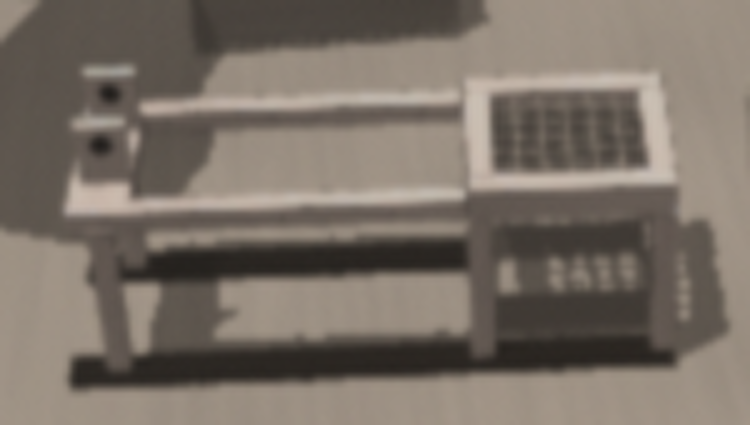

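The crops give a clear view. In the top crop the bar runs from (337,165) to (432,460), with the post top at (248,249). The cutter frame's corners are at about (90,57), (255,68), (240,228) and (78,220) in its crop. In the side crop the ear tops are at (108,72) and (98,124).

```bash
python3 - <<'E'
from h import *
t=cv2.imread("pics/top0.png"); s=cv2.imread("pics/side0.png")
T=lambda p,o,f:(np.array(p,float)+.5)/f-.5+np.array(o)
tc=lambda p:T(p,(325,190),3.8); sc=lambda p:T(p,(205,275),4.2); tk=lambda p:T(p,(220,190),3.6); sk=lambda p:T(p,(200,185),5)
# board
for n,im,roi in(("top",t,(320,190,480,350)),("side",s,(200,275,390,405))):
    h=cv2.cvtColor(im,cv2.COLOR_BGR2HSV); m=cv2.inRange(h,(3,110,40),(20,255,255)); z=np.zeros_like(m); x0,y0,x1,y1=roi; z[y0:y1,x0:x1]=m[y0:y1,x0:x1]
    z=cv2.morphologyEx(z,cv2.MORPH_OPEN,np.ones((3,3)))
    pts=np.argwhere(z)[:,::-1]; hull=cv2.convexHull(pts.astype(np.int32))[:,0]
    P=plane(n,hull,15)[:,:2].astype(np.float32); (c,sz,a)=cv2.minAreaRect(P); print(n,c,sz,a)
    A=np.radians(a if a<45 else a-90); print(" yaw",np.degrees(A)," origin",np.array(c)-47.5*np.array([-np.sin(A),np.cos(A)]))
    # bright low-sat lever mask
    hull2=np.zeros_like(z); cv2.fillConvexPoly(hull2,hull,255)
    b=cv2.inRange(h,(0,0,150 if n=="top" else 140),(180,90,255))&hull2
    cv2.imwrite(f"pics/b{n}.png",cv2.resize(b[y0:y1,x0:x1],None,fx=3,fy=3,interpolation=0))
print("post",tri(tc((248,249)),sc((424,70))), plane("top",[tc((248,249))],96),plane("side",[sc((424,70))],96))
# bar edges at z=61 top
L=plane("top",[tc(p) for p in((325,165),(415,462),(352,158),(441,455))],61)[:,:2]
for i in(0,2):
    d=L[i]-L[i+1]; print("bar edge yaw",np.degrees(np.arctan2(d[1],d[0])))
c=L.reshape(2,2,2).mean(0); print("bar centre pts",c, "width",np.linalg.norm(L[0]-L[2]))
boss=plane("top",[tc(p) for p in((280,97),(337,82),(353,137),(295,152))],61); print("boss",boss[:,:2].mean(0))
eye=plane("top",[tc(p) for p in((410,464),(464,454),(468,487),(416,500))],60);print("eye~",eye[:,:2].mean(0))
F=plane("top",[tk(p) for p in((90,57),(255,68),(240,230),(78,220))],110);print("frame top",F[:,:2].round(1),F[:,:2].mean(0))
F2=plane("side",[sk(p) for p in((466,76),(660,72),(677,186),(468,190))],110);print("frame side",F2[:,:2].round(1),F2[:,:2].mean(0))
E=plane("side",[sk(p) for p in((108,72),(98,124))],138);print("ears",E,E.mean(0))
E=plane("top",[tk(p) for p in((80,512),(158,515))],138);print("ears top",E,E.mean(0))
E
```

```text
top (529.2810668945312, -132.27919006347656) (278.42059326171875, 223.89596557617188) 18.02132797241211
 yaw 18.02132797241211  origin [ 543.97618927 -177.44890756]
side (530.5733032226562, -137.32008361816406) (278.8296203613281, 228.93199157714844) 18.00124168395996
 yaw 18.00124168395996  origin [ 545.25258946 -182.49495003]
post (array([ 556.61971177, -100.23669957,   95.3618885 ]), np.float64(1.4521587281173327)) [[ 555.83693907 -100.13401754   96.        ]] [[ 557.27339228 -100.87672295   96.        ]]
bar edge yaw 16.422605527297318
bar edge yaw 16.16340806683481
bar centre pts [[ 611.27050825 -157.895944  ]
 [ 437.31502594 -208.74114868]] width 16.587650251998255
boss [ 637.80270828 -144.92314382]
eye~ [ 427.08956785 -215.5457269 ]
frame top [[659.9 216. ]
 [654.  116.2]
 [556.1 123.4]
 [561.1 220.5]] [607.77809528 169.0393661 ]
frame side [[565.6 225.1]
 [663.2 214.9]
 [654.  112.7]
 [556.1 123.5]] [609.75136674 169.03603083]
ears [[390.4190323  208.18490447 138.        ]
 [386.62015324 161.81538979 138.        ]] [388.51959277 185.00014713 138.        ]
ears top [[390.76227041 209.64958483 138.        ]
 [389.64082347 164.84496823 138.        ]] [390.20154694 187.24727653 138.        ]
```

```bash
python3 - <<'E'
import cv2,numpy as np
a=cv2.imread("pics/btop.png");b=cv2.imread("pics/bside.png")
b=cv2.resize(b,(int(b.shape[1]*.56),int(b.shape[0]*.56)))
h=max(a.shape[0],b.shape[0]);o=np.zeros((h,a.shape[1]+b.shape[1],3),np.uint8);o[:a.shape[0],:a.shape[1]]=a;o[:b.shape[0],a.shape[1]:]=b
cv2.imwrite("pics/bb.png",o)
E
```

```text
(no output)
```

View pics/bb.png

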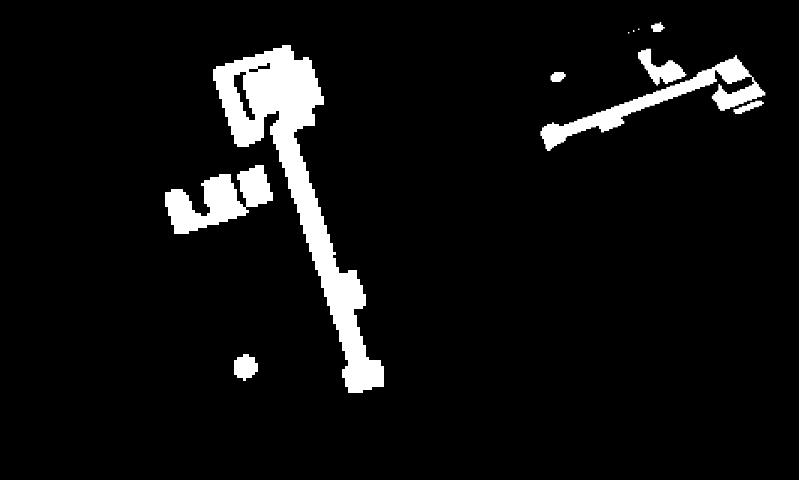

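The mask shows the bar separated cleanly from the jaw nose. The run from (283,140) to (325,265) in the mask is usable for a centreline fit, and the jaw may already be open slightly.

```bash
python3 - <<'E'
from h import *
from scipy.ndimage import map_coordinates
# subpixel edges of bar top: profiles perpendicular in world at z=61, for u along clamp x
O=np.array([544,-178.]);
t=cv2.imread("pics/top0.png"); s=cv2.imread("pics/side0.png")
for yaw in(18.,):
  a=np.radians(yaw); ex=np.array([np.cos(a),np.sin(a)]); ey=np.array([-ex[1],ex[0]])
  V=np.arange(-20,20.1,.5)
  for n,im in(("top",t),("side",s)):
    res=[]
    sat=im.astype(float)
    for u in list(range(-36,60,6)):
        P=np.array([[*(O+u*ex+v*ey),61] for v in V]); px=proj(n,P)
        g=map_coordinates(sat[:,:,0],[px[:,1],px[:,0]],order=1)
        if u in(-36,0,48): print(n,u,g[::4].round().astype(int))
        d=np.gradient(g); w=np.clip(d,0,None); w2=np.clip(-d,0,None)
        i=np.argmax(d); j=np.argmax(-d)
        res.append((u,V[i],V[j]))
    R=np.array(res); mid=(R[:,1]+R[:,2])/2
    print(n,np.polyfit(R[:,0],mid,1),"width",np.median(R[:,2]-R[:,1]), "lo",np.median(R[:,1]),"hi",np.median(R[:,2]))
  mt=np.array([[plane("top",[p],61)[0][:2]] for p in [(408.5,220.5)]])
E
```

```text
top -36 [ 35  31  29  29  39  76 123 164 189 192 193 192 188 173 137  88  47  27
  23  21  25]
top 0 [ 28  34  36  34  35  72 122 164 186 190 192 191 188 171 135  88  49  24
  23  25  28]
top 48 [ 32  31  34  30  39  70 114 156 182 191 190 191 186 168 135  85  46  30
  25  38  67]
top [0.0685049  1.22720588] width 17.5 lo -8.5 hi 8.5
side -36 [ 73  75  75  75  81 102 141 166 178 181 181 179 170 146  98  59  37  34
  34  35  35]
side 0 [ 73  74  74  74  79 104 136 164 174 176 177 176 169 148 112  77  57  52
  52  52  52]
side 48 [ 74  75  74  74  79  98 133 159 172 175 176 176 167 141 100  62  49  53
  69  80  84]
side [ 0.00165441 -0.56176471] width 16.5 lo -9.0 hi 7.5
```

Measured so far:
- **Clamp and lever:** origin about (544,-178), yaw 18.0°.
- **Jaw post:** at about (557,-100), so the jaw travel is about 12 mm.
- **Cutter:** origin about (510,177), yaw about -4.5°.

Next I'll write a planner that prints the rows for each move.

```bash
cat > plan.py <<'E'
import sys; from h import *
from scipy.spatial.transform import Rotation as Ro
def plan(x,y,z,yaw,n=None,step=40.,p=None):
    s=r.sense(); p=np.array(s['eef_pos']); R=Ro.from_euler('xyz',s['tcp_rot']); yw=np.degrees(s['tcp_rot'][2])
    G=Ro.from_euler('xyz',[180,0,yaw],degrees=True)
    rv=np.degrees((R.inv()*G).as_rotvec()); d=np.array([x,y,z])-p
    n=n or int(max(np.ceil(np.linalg.norm(d)/step),np.ceil(np.linalg.norm(rv)/6.8),1))
    print("pos",p.round(1),"rpy",np.degrees(s['tcp_rot']).round(2),"d",d.round(1),"n",n)
    rows=[]
    for i in range(n):
        l=R.inv().apply(d/n); rows.append(" ".join(f"{v:.0f}" if n>2 else f"{v:.1f}" for v in l)+" | "+" ".join(f"{v:.1f}" for v in rv/n)); R=R*Ro.from_rotvec(np.radians(rv/n))
    print("\n".join(rows))
if __name__=="__main__": a=list(map(float,sys.argv[1:])); plan(*a[:4],n=int(a[4]) if len(a)>4 else None)
E
python3 plan.py 557 -100 210 18
python3 - <<'E'
from h import *
T=lambda p,o,f:(np.array(p,float)+.5)/f-.5+np.array(o)
tk=lambda p:T(p,(220,190),3.6); sk=lambda p:T(p,(200,185),5)
for n,f,L in(("top",tk,[((78,220),(50,505)),((238,235),(212,505)),((122,228),(70,490) if 0 else (100,225))]),("side",sk,[((140,108),(460,97)),((130,208),(465,194)),((72,382),(675,360))])):
    for a,b in L:
        for z in (100,):
            P=plane(n,[f(a),f(b)],z if f is tk or a[1]<300 else 0); d=P[1]-P[0]; print(n,np.degrees(np.arctan2(d[1],d[0])))
for m in("tub","spice","mug"):pass
print(plane("top",[(232,175),(287,153),(338,152),(404,158)],70).round())
E
```

```text
pos [259.1 568.3 209.2] rpy [-179.93   -0.    155.49] d [ 297.9 -668.3    0.8] n 21
-26 -23 -0 | -0.0 0.0 6.5
-29 -20 -0 | -0.0 0.0 6.5
-31 -17 -0 | -0.0 0.0 6.5
-32 -13 -0 | -0.0 0.0 6.5
-34 -9 -0 | -0.0 0.0 6.5
-34 -5 -0 | -0.0 0.0 6.5
-35 -1 -0 | -0.0 0.0 6.5
-35 3 -0 | -0.0 0.0 6.5
-34 7 -0 | -0.0 0.0 6.5
-33 10 -0 | -0.0 0.0 6.5
-32 14 -0 | -0.0 0.0 6.5
-30 18 -0 | -0.0 0.0 6.5
-28 21 -0 | -0.0 0.0 6.5
-25 24 -0 | -0.0 0.0 6.5
-22 27 -0 | -0.0 0.0 6.5
-19 29 -0 | -0.0 0.0 6.5
-16 31 -0 | -0.0 0.0 6.5
-12 33 -0 | -0.0 0.0 6.5
-8 34 -0 | -0.0 0.0 6.5
-4 35 -0 | -0.0 0.0 6.5
-0 35 -0 | -0.0 0.0 6.5
top 175.94045047751328
top 175.5556881403641
top 82.79276775971401
side -4.530805331331117
side -3.9591924087435597
side -4.789965201110131
[[ 737.  254.   70.]
 [ 789.  130.   70.]
 [ 792.   14.   70.]
 [ 779. -136.   70.]]
```

```bash
python3 -m jog '0 -26 -23 0 0 0 6.5; 0 -29 -20 0 0 0 6.5; 0 -31 -17 0 0 0 6.5; 0 -32 -13 0 0 0 6.5; 0 -34 -9 0 0 0 6.5' 60
python3 -m jog '0 -34 -5 0 0 0 6.5; 0 -35 -1 0 0 0 6.5; 0 -35 3 0 0 0 6.5; 0 -34 7 0 0 0 6.5; 0 -33 10 0 0 0 6.5'
python3 plan.py 557 -100 210 18
```

```text
clock: 0.52
eef_pos: [328.8, 407.8, 206.6]
tcp_rot: [-3.139, -0.001, 2.134]
contact_force: [1.0, 0.5, 0.4]
opening: 1.0
clock: 0.93
eef_pos: [398.2, 239.6, 205.5]
tcp_rot: [-3.138, 0.002, 1.539]
contact_force: [0.9, 1.1, -0.3]
opening: 0.999
pos [398.2 239.6 205.5] rpy [-1.798e+02  1.400e-01  8.818e+01] d [ 158.8 -339.6    4.5] n 11
-30 15 -0 | -0.0 0.0 6.4
-28 19 -0 | -0.0 0.0 6.4
-26 22 -0 | -0.0 0.0 6.4
-24 25 -0 | -0.0 0.0 6.4
-21 27 -0 | -0.0 0.0 6.4
-18 29 -0 | -0.0 0.0 6.4
-14 31 -0 | -0.0 0.0 6.4
-11 32 -0 | -0.0 0.0 6.4
-7 33 -0 | -0.0 0.0 6.4
-3 34 -0 | -0.0 0.0 6.4
0 34 -0 | -0.0 0.0 6.4
```

```bash
python3 -m jog '0 -30 15 -1 0 0 6.5; 0 -28 19 -1 0 0 6.5; 0 -26 22 -1 0 0 6.5; 0 -24 25 -1 0 0 6.5; 0 -21 27 -1 0 0 6.5'
python3 -m jog '0 -18 29 0 0 0 6.5; 0 -14 31 0 0 0 6.5; 0 -11 32 0 0 0 6.5; 0 -7 33 0 0 0 6.5; 0 -3 33 0 0 0 6.5'
python3 plan.py 557 -100 110 18
```

```text
clock: 1.35
eef_pos: [468.9, 75.5, 210.1]
tcp_rot: [-3.139, 0.005, 0.943]
contact_force: [0.6, 0.6, -0.1]
opening: 1.0
clock: 1.77
eef_pos: [532.8, -90.4, 209.8]
tcp_rot: [3.141, 0.006, 0.345]
contact_force: [-0.3, 0.4, 0.1]
opening: 0.999
pos [532.8 -90.4 209.8] rpy [179.98   0.35  19.77] d [ 24.2  -9.6 -99.8] n 3
7 6 33 | 0.0 0.1 0.6
7 6 33 | 0.0 0.1 0.6
7 6 33 | 0.0 0.1 0.6
```

```bash
python3 -m jog '0 7 6 30 0 0.1 0.6; 0 7 6 30 0 0.1 0.6; 0 7 6 30 0 0.1 0.6'
python3 plan.py 557 -100 60 18
python3 - <<'E'
from h import *
a=optics.grab_frame("top");b=optics.grab_frame("side")
o=np.hstack([cv2.resize(a[190:345,325:475],(390,403)),cv2.resize(b[225:400,205:375],(390,403))]);cv2.imwrite("pics/p1.png",o[:,:,::-1])
E
```

```text
clock: 2.02
eef_pos: [565.3, -109.5, 123.6]
tcp_rot: [3.133, -0.011, 0.298]
contact_force: [0.9, -0.5, -0.5]
opening: 0.997
pos [ 565.3 -109.5  123.6] rpy [179.52  -0.63  17.06] d [ -8.3   9.5 -63.6] n 2
-2.9 -6.0 31.7 | 0.2 -0.3 -0.5
-2.7 -5.9 31.7 | 0.2 -0.3 -0.5
```

View pics/p1.png

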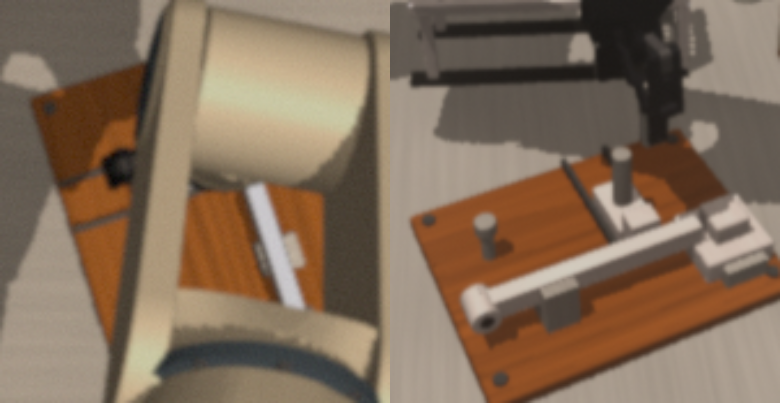

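The top view is mostly hidden by the arm. In the side crop the fingers are above and behind the post at (622,160). I'll centre on the post and settle before descending.

```bash
python3 -m jog '0 -5 -12 5 0 0 -1; 0 0 0 0 0 0 0'
python3 plan.py 557 -100 60 18 1
python3 - <<'E'
from h import *
b=optics.grab_frame("side")
print(proj("side",[[557,-100,96],r.sense()['eef_pos']]))
cv2.imwrite("pics/p2.png",cv2.resize(b[200:400,205:405],(600,600))[:,:,::-1])
E
```

```text
clock: 2.28
eef_pos: [552.0, -98.1, 114.0]
tcp_rot: [3.14, 0.001, 0.317]
contact_force: [-0.0, -0.6, 0.2]
opening: 0.998
pos [552.  -98.1 114. ] rpy [1.799e+02 7.000e-02 1.815e+01] d [  5.   -1.9 -54. ] n 1
4.2 3.3 54.0 | 0.1 0.1 0.1
[[305.38104432 291.0023891 ]
 [303.59801289 283.51624848]]
```

View pics/p2.png

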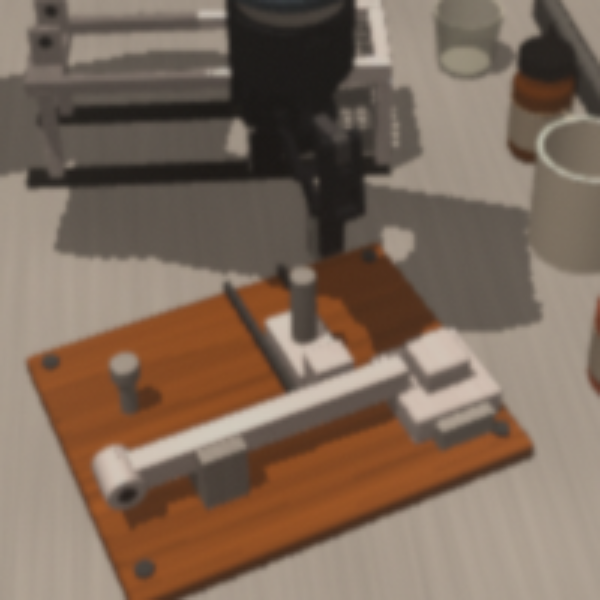

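```bash
python3 - <<'E'
from h import *
from scipy.spatial.transform import Rotation as Ro
s=r.sense();R=Ro.from_euler('xyz',s['tcp_rot'])
P=[s['eef_pos']+R.apply(v) for v in([0,48,-13],[0,-48,-13],[0,48,-50],[0,-48,-50],[0,0,-72])]
print(np.array(P).round(),((proj("side",P)-[205,200])*3).round(), s['eef_pos'])
E
```

```text
[[ 569. -144.  128.]
 [ 539.  -53.  128.]
 [ 569. -144.  165.]
 [ 539.  -53.  165.]
 [ 554.  -99.  187.]] [[328. 281.]
 [265. 194.]
 [327. 236.]
 [264. 150.]
 [294. 164.]] [553.87351222 -98.8380155  115.31903652]
```

```bash
python3 - <<'E'
from h import *
b=optics.grab_frame("side")[215:315,265:365]
b=np.clip(b.astype(float)*2.2,0,255).astype(np.uint8)
cv2.imwrite("pics/p3.png",cv2.resize(b,(600,600),interpolation=cv2.INTER_CUBIC)[:,:,::-1])
E
```

```text
(no output)
```

View pics/p3.png

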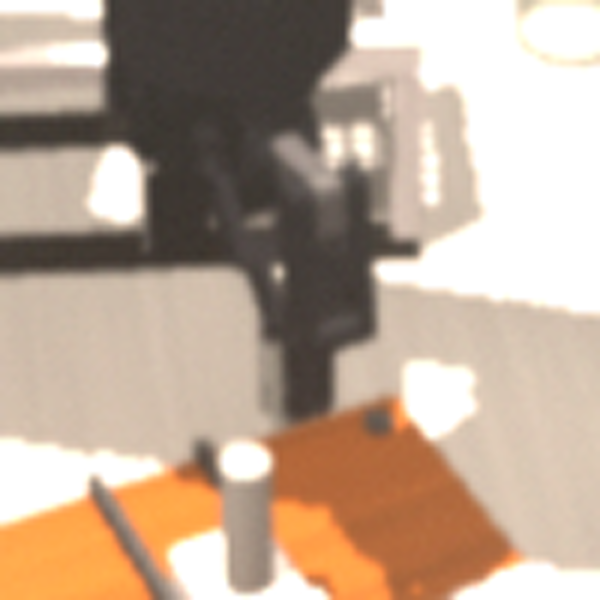

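The visible tip is at about (316,284), some 10 px above my prediction. I'll shut the fingers once up here to check where the TCP appears in the image.

```bash
python3 -m jog '255 0 0 0 0 0 0; 255 0 0 0 0 0 0; 255 0 0 0 0 0 0; 255 0 0 0 0 0 0; 255 0 0 0 0 0 0'
python3 - <<'E'
from h import *
s=r.sense();print(s['eef_pos'],s['opening'],(proj("side",[s['eef_pos']])-[265,215])*6)
b=optics.grab_frame("side")[215:315,265:365]
b=np.clip(b.astype(float)*2.2,0,255).astype(np.uint8)
cv2.imwrite("pics/p4.png",cv2.resize(b,(600,600),interpolation=cv2.INTER_CUBIC)[:,:,::-1])
E
```

```text
clock: 2.8
eef_pos: [558.4, -99.7, 121.6]
tcp_rot: [3.133, -0.011, 0.317]
contact_force: [-0.5, 0.5, 0.4]
opening: 0.295
[558.43606368 -99.72213856 121.58791023] 0.29516194278035995 [[245.44561483 397.22911904]]
```

View pics/p4.png

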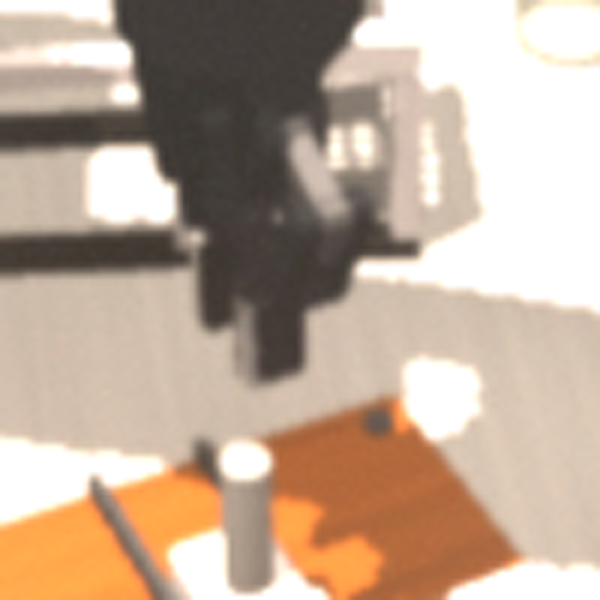

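```bash
python3 -m jog '255 0 0 0 0 0 0; 255 0 0 0 0 0 0; 255 0 0 0 0 0 0; 255 0 0 0 0 0 0; 255 0 0 0 0 0 0'
python3 - <<'E'
from h import *
for k in range(2):
    s=r.sense();print(s['clock'],s['eef_pos'],s['qvel'].round(3),s['opening'],(proj("side",[s['eef_pos']])-[265,215])*6)
    b=optics.grab_frame("side")[215:315,265:365]
b=np.clip(b.astype(float)*2.2,0,255).astype(np.uint8)
cv2.imwrite("pics/p5.png",cv2.resize(b,(600,600),interpolation=cv2.INTER_CUBIC)[:,:,::-1])
E
```

```text
clock: 3.27
eef_pos: [558.4, -99.9, 121.6]
tcp_rot: [3.133, -0.011, 0.317]
contact_force: [-0.5, 0.1, 0.0]
opening: 0.004
3.2667 [558.41848736 -99.89774539 121.60718006] [ 0.     0.003 -0.001 -0.001 -0.     0.001] 0.003898941846170227 [[245.45828289 397.54296127]]
3.3167 [558.40429361 -99.85473254 121.57418401] [-0.001  0.001  0.     0.     0.001  0.   ] -0.00015207858168544438 [[245.40022495 397.53632731]]
```

View pics/p5.png

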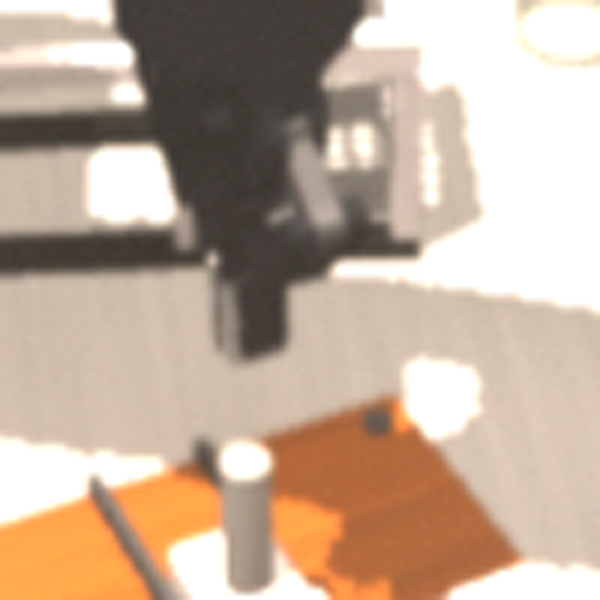

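The shut tips show at about (250,355) in the crop, while the TCP projects to (245,397), a 7 px disagreement. The start images have the gripper in both views, so I'll check there too.

```bash
python3 - <<'E'
from h import *
from scipy.spatial.transform import Rotation as Ro
p=np.array([259.08,568.2,209.16]);R=Ro.from_euler('xyz',[-3.1402,0,2.71379])
P=[p+R.apply(v) for v in([0,0,0],[0,48,-13],[0,-48,-13])]
for n,(x0,y0) in(("side",(130,50)),("top",(0,370))):
    print(n,(proj(n,P)),((proj(n,P)-[x0,y0])*5).round())
    im=cv2.imread(f"pics/{n}0.png")[y0:y0+80,x0:x0+80]; im=np.clip(im.astype(float)*2,0,255).astype(np.uint8)
    im=cv2.resize(im,(400,400),interpolation=cv2.INTER_CUBIC)
    for q in (proj(n,P)-[x0,y0])*5: cv2.circle(im,tuple(int(v) for v in q),4,(0,0,255),-1)
    cv2.imwrite(f"pics/s_{n}.png",im)
a=cv2.imread("pics/s_side.png");b=cv2.imread("pics/s_top.png");cv2.imwrite("pics/s.png",np.hstack([a,b]))
E
```

```text
side [[174.89990505 117.2066003 ]
 [182.38498461 107.0376236 ]
 [165.3545411  119.0763074 ]] [[224. 336.]
 [262. 285.]
 [177. 345.]]
top [[ 48.334628   400.59708444]
 [ 22.90095493 390.71203381]
 [ 66.37477711 413.28968466]] [[242. 153.]
 [115. 104.]
 [332. 216.]]
```

View pics/s.png

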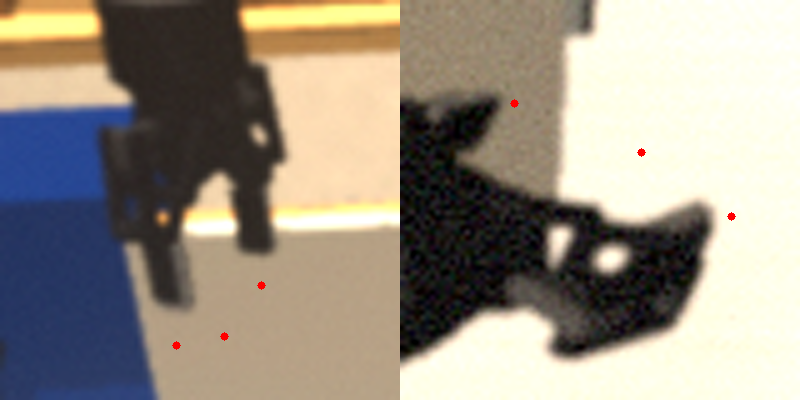

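```bash
python3 - <<'E'
from h import *
print(tri((60,411),(164.4,110.6)),tri((19,389.6),(181,99.6)))
E
```

```text
(array([244.94152456, 524.02964269, 246.5251361 ]), np.float64(7.372487484201633)) (array([282.73767043, 604.16002053, 247.06329062]), np.float64(5.757748205297354))
```

Triangulating the open tips at the start gives a mean of about (264,564), so sideways they agree with the TCP to about 5 mm. Their height (246 against 209) says the visible tips are further back than the TCP. I'll pick heights that are safe under either reading. Opening, then going down on the post.

```bash
python3 -m jog '0 0 0 0 0 0 0; 0 0 0 0 0 0 0; 0 0 0 0 0 0 0; 0 0 0 0 0 0 0; 0 0 0 0 0 0 0'
python3 -m jog '0 0 0 0 0 0 0; 0 0 0 0 0 0 0; 0 0 0 0 0 0 0'
python3 plan.py 557 -100 57 18 4
```

```text
clock: 3.78
eef_pos: [558.3, -99.9, 121.5]
tcp_rot: [3.133, -0.01, 0.317]
contact_force: [-0.8, 1.1, 0.6]
opening: 0.706
clock: 4.03
eef_pos: [558.4, -99.8, 121.5]
tcp_rot: [3.133, -0.01, 0.317]
contact_force: [0.4, 0.0, -0.1]
opening: 1.001
pos [558.4 -99.8 121.5] rpy [179.49  -0.59  18.14] d [ -1.4  -0.2 -64.5] n 4
-1 -0 16 | 0.1 -0.1 0.0
-0 -0 16 | 0.1 -0.1 0.0
-0 -0 16 | 0.1 -0.1 0.0
-0 -0 16 | 0.1 -0.1 0.0
```

```bash
python3 -m jog '0 -1 0 16 0.1 -0.1 0; 0 0 0 14 0.1 -0.1 0; 0 0 0 12 0.1 -0.1 0; 0 0 0 6 0.1 -0.1 0; 0 0 0 0 0 0 0'
python3 plan.py 557 -100 57 18 1
```

```text
clock: 4.45
eef_pos: [558.7, -100.4, 71.1]
tcp_rot: [3.139, -0.004, 0.317]
contact_force: [-0.5, -0.1, -0.8]
opening: 1.002
pos [ 558.7 -100.4   71.1] rpy [179.88  -0.25  18.14] d [ -1.7   0.4 -14.1] n 1
-1.5 -1.0 14.1 | 0.1 -0.2 0.1
```

```bash
python3 -m jog '0 -1 0 12 0 -0.2 0; 0 0 0 0 0 0 0'
python3 - <<'E'
from h import *
s=r.sense();print(s['eef_pos'],s['contact_force'])
b=optics.grab_frame("side")[235:335,255:355]
b=np.clip(b.astype(float)*2.2,0,255).astype(np.uint8)
cv2.imwrite("pics/p6.png",cv2.resize(b,(600,600),interpolation=cv2.INTER_CUBIC)[:,:,::-1])
E
```

```text
clock: 4.62
eef_pos: [557.5, -100.8, 57.7]
tcp_rot: [3.14, 0.0, 0.316]
contact_force: [-1.1, 0.9, -0.2]
opening: 1.0
[ 557.50292464 -100.78424212   57.74291191] [-1.14076455  0.94065469 -0.21139087]
```

View pics/p6.png

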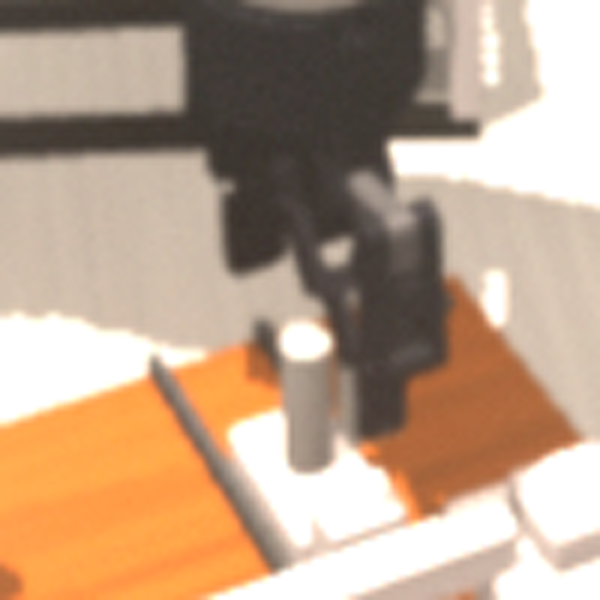

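The fingers straddle the post: the near tip is at crop (380,435), the far one near (240,265), and the post top at (305,340). The visible tips are about 20 mm higher than the reported TCP suggests, but closing will lower them onto the post. Closing now.

```bash
python3 -m jog '255 0 0 0 0 0 0; 255 0 0 0 0 0 0; 255 0 0 0 0 0 0; 255 0 0 0 0 0 0; 255 0 0 0 0 0 0' 50
python3 -m jog '255 0 0 0 0 0 0; 255 0 0 0 0 0 0; 255 0 0 0 0 0 0'
python3 - <<'E'
from h import *
s=r.sense();print(s['eef_pos'],s['contact_force'])
b=optics.grab_frame("side")[235:335,255:355]
b=np.clip(b.astype(float)*2.2,0,255).astype(np.uint8)
cv2.imwrite("pics/p7.png",cv2.resize(b,(600,600),interpolation=cv2.INTER_CUBIC)[:,:,::-1])
E
```

```text
clock: 5.08
eef_pos: [559.6, -101.1, 60.3]
tcp_rot: [3.138, -0.003, 0.317]
contact_force: [-0.0, 0.1, -0.6]
opening: 0.3
clock: 5.33
eef_pos: [559.7, -101.1, 60.7]
tcp_rot: [3.138, -0.004, 0.317]
contact_force: [-0.3, -0.2, -3.1]
opening: 0.182
[ 559.70485283 -101.10859683   60.740705  ] [-0.31338866 -0.23006466 -3.13504737]
```

View pics/p7.png

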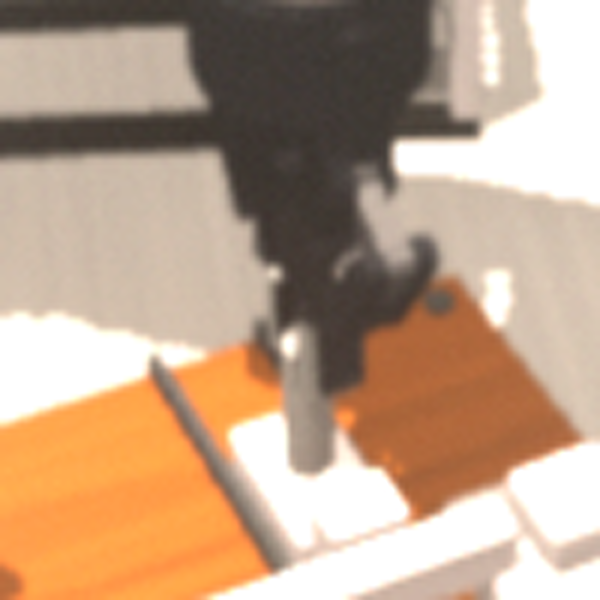

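```bash
python3 - <<'E'
from h import *
s=r.sense();print(s['opening'],s['contact_force'],s['wrist_torque'])
b=optics.grab_frame("side")[270:320,285:335]
print(r.sense()['opening'])
b=np.clip(b.astype(float)*2.,0,255).astype(np.uint8)
cv2.imwrite("pics/p8.png",cv2.resize(b,(600,600),interpolation=cv2.INTER_CUBIC)[:,:,::-1])
E
```

```text
0.18714711079590327 [-0.22627908 -0.46034594 -2.09016711] [ 0.04451306 -0.03639769  0.04884813]
0.1817226149550554
```

View pics/p8.png

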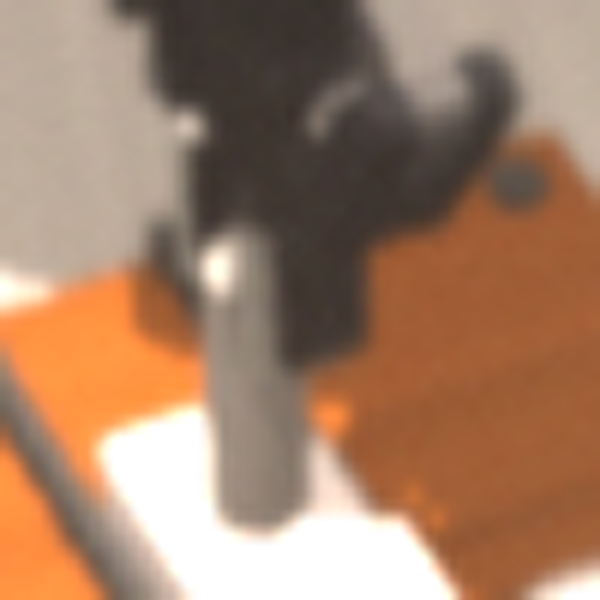

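The near finger's grey side face is in front of the post, with the post held between the pads and the opening stuck at 0.185, so the post is gripped. Now I'll slide the jaw back along tool -y, watching the force.

```bash
python3 -m jog '255 0 -6 0 0 0 0; 255 0 -8 0 0 0 0; 255 0 -8 0 0 0 0'
python3 plan.py 541.5 -53 60.7 18 4; python3 -c "
from rig import r;s=r.sense();print(s['wrist_torque'])"
```

```text
clock: 5.68
eef_pos: [553.1, -80.9, 60.7]
tcp_rot: [3.136, -0.004, 0.315]
contact_force: [0.6, -2.7, -0.9]
opening: 0.181
pos [553.1 -80.9  60.7] rpy [179.66  -0.25  18.07] d [-11.6  27.9  -0. ] n 4
-1 -8 -0 | 0.1 -0.1 0.0
-1 -8 -0 | 0.1 -0.1 0.0
-1 -8 -0 | 0.1 -0.1 0.0
-1 -8 -0 | 0.1 -0.1 0.0
[-0.4465577  -0.12171657  0.01719019]
```

```bash
python3 -m jog '255 0 -8 0 0 0 0; 255 0 -8 0 0 0 0; 255 0 -5 0 0 0 0; 255 0 -2 0 0 0 0; 255 0 0 0 0 0 0'
python3 plan.py 541.5 -53 60.7 18 1
```

```text
clock: 6.1
eef_pos: [544.5, -54.2, 60.7]
tcp_rot: [3.136, -0.005, 0.318]
contact_force: [0.8, -2.3, -2.1]
opening: 0.183
pos [544.5 -54.2  60.7] rpy [179.66  -0.26  18.21] d [-3.   1.2 -0. ] n 1
-2.4 -2.1 0.0 | 0.3 -0.3 0.2
```

```bash
python3 -m jog '255 -1 -3 0 0 0 0; 255 0 -1 0 0 0 0; 255 0 0 0 0 0 0'
python3 -m jog '0 0 0 0 0 0 0; 0 0 0 0 0 0 0; 0 0 0 0 0 0 0; 0 0 0 0 0 0 0; 0 0 0 0 0 0 0'
python3 -m jog '0 0 0 0 0 0 0; 0 0 0 0 0 0 0; 0 0 0 -15 0 0 0; 0 0 0 -30 0 0 0; 0 0 0 -35 0 0 0'
python3 - <<'E'
from h import *
b=optics.grab_frame("side")[220:400,205:385];cv2.imwrite("pics/p9.png",cv2.resize(b,(600,600),interpolation=cv2.INTER_CUBIC)[:,:,::-1])
E
```

```text
clock: 6.35
eef_pos: [543.2, -50.0, 60.7]
tcp_rot: [3.135, -0.007, 0.318]
contact_force: [1.3, -2.6, -1.4]
opening: 0.181
clock: 6.77
eef_pos: [542.2, -49.8, 60.8]
tcp_rot: [3.137, -0.005, 0.317]
contact_force: [0.7, -0.3, -0.8]
opening: 0.881
clock: 7.18
eef_pos: [536.4, -49.2, 136.2]
tcp_rot: [-3.141, 0.008, 0.316]
contact_force: [-0.4, -0.1, 0.4]
opening: 1.002
```

View pics/p9.png

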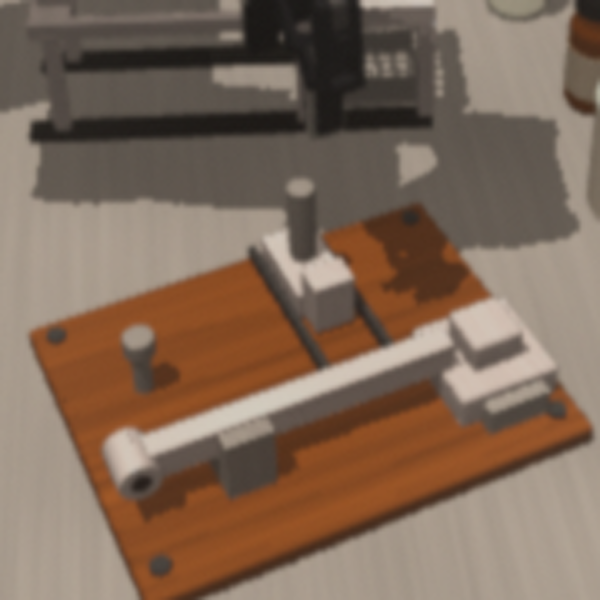

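The jaw is now well back: the post is at crop (299,220), the nose at (327,290) is clear of the bar, and the lever hasn't moved. I'll compute the travel and plan the approach to the balance point.

```bash
python3 - <<'E'
from h import *
p=plane("side",[(205+299.5*.3-.5,220+186*.3)],96)[0][:2]; d=p-[544,-178]; print(p,"u,v",d@[.951,.309],d@[-.309,.951])
E
python3 plan.py 577.3 -167.2 110 18
```

```text
[540.06529478 -50.82845696] u,v 35.55410213192642 122.15596134229818
pos [540.4 -49.6 143.3] rpy [ 1.7985e+02 -4.0000e-02  1.8140e+01] d [  36.9 -117.6  -33.3] n 4
-0 31 8 | 0.0 -0.0 0.0
-0 31 8 | 0.0 -0.0 0.0
-0 31 8 | 0.0 -0.0 0.0
-0 31 8 | 0.0 -0.0 0.0
```

```bash
python3 -m jog '100 0 31 6 0 0 0; 100 0 31 6 0 0 0; 100 0 30 6 0 0 0; 100 0 22 6 0 0 0; 100 0 0 0 0 0 0'
python3 -m jog '100 0 0 0 0 0 0'
python3 plan.py 577.3 -167.2 70 18 3
```

```text
clock: 7.65
eef_pos: [581.7, -161.5, 125.2]
tcp_rot: [3.133, -0.012, 0.321]
contact_force: [-0.4, 0.3, -0.5]
opening: 0.607
clock: 7.73
eef_pos: [581.7, -162.3, 124.9]
tcp_rot: [3.133, -0.012, 0.319]
contact_force: [0.3, 0.9, -0.7]
opening: 0.607
pos [ 581.7 -162.3  124.9] rpy [179.53  -0.68  18.28] d [ -4.4  -4.9 -54.9] n 3
-2 1 18 | 0.2 -0.2 0.1
-2 1 18 | 0.2 -0.2 0.1
-2 1 18 | 0.2 -0.2 0.1
```

```bash
python3 -m jog '100 -3 2 16 0.3 -0.4 0.1; 100 -2 1 16 0.2 -0.3 0.1; 100 0 0 8 0 0 0; 100 0 0 0 0 0 0'
python3 plan.py 577.3 -167.2 24 18 4
python3 - <<'E'
from h import *
s=r.sense();print(s['eef_pos'])
b=optics.grab_frame("side")[260:380,255:375];b=np.clip(b.astype(float)*1.5,0,255).astype(np.uint8);cv2.imwrite("pics/p10.png",cv2.resize(b,(600,600),interpolation=cv2.INTER_CUBIC)[:,:,::-1])
E
```

```text
clock: 8.07
eef_pos: [576.8, -165.1, 81.1]
tcp_rot: [-3.139, 0.002, 0.316]
contact_force: [-0.8, 0.1, 0.3]
opening: 0.609
pos [ 576.8 -165.1   81.1] rpy [-1.7988e+02  1.0000e-01  1.8100e+01] d [  0.5  -2.1 -57.1] n 4
-0 1 14 | -0.0 0.0 0.0
-0 1 14 | -0.0 0.0 0.0
-0 1 14 | -0.0 0.0 0.0
-0 1 14 | -0.0 0.0 0.0
[ 576.824347   -165.08125132   81.05436831]
```

View pics/p10.png

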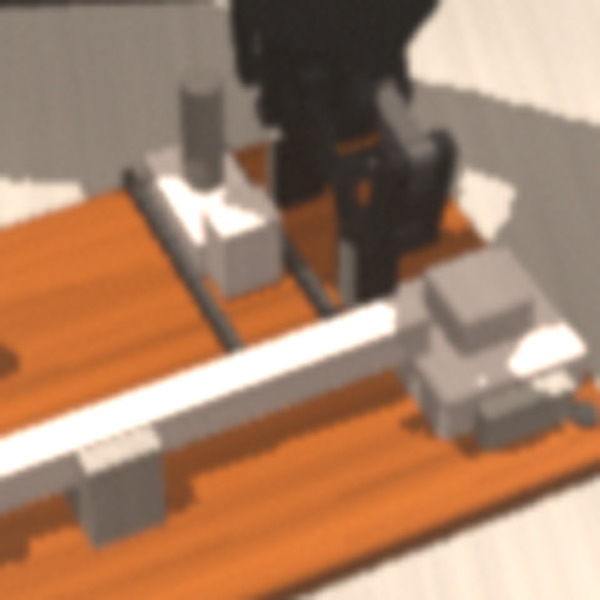

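Near tip at crop (370,300), far tip at (300,205), straddling the bar's line about 32 mm short of the pusher plate. Continuing down.

```bash
python3 -m jog '100 0 1 14 0 0 0; 100 0 1 14 0 0 0; 100 0 0 6 0 0 0; 100 0 0 0 0 0 0'
python3 plan.py 577.3 -167.2 24 18 1
python3 - <<'E'
from h import *
s=r.sense();print(s['eef_pos'],s['contact_force'])
b=optics.grab_frame("side")[260:380,255:375];b=np.clip(b.astype(float)*1.5,0,255).astype(np.uint8);cv2.imwrite("pics/p11.png",cv2.resize(b,(600,600),interpolation=cv2.INTER_CUBIC)[:,:,::-1])
E
```

```text
clock: 8.45
eef_pos: [577.8, -164.9, 46.8]
tcp_rot: [-3.139, 0.001, 0.319]
contact_force: [-0.6, -0.1, -0.1]
opening: 0.608
pos [ 577.8 -164.9   46.8] rpy [-1.7988e+02  8.0000e-02  1.8250e+01] d [ -0.5  -2.3 -22.8] n 1
-1.2 2.1 22.8 | -0.1 0.1 0.2
[ 577.8375262  -164.86593893   46.82534649] [-0.63891027 -0.10911968 -0.09677866]
```

View pics/p11.png

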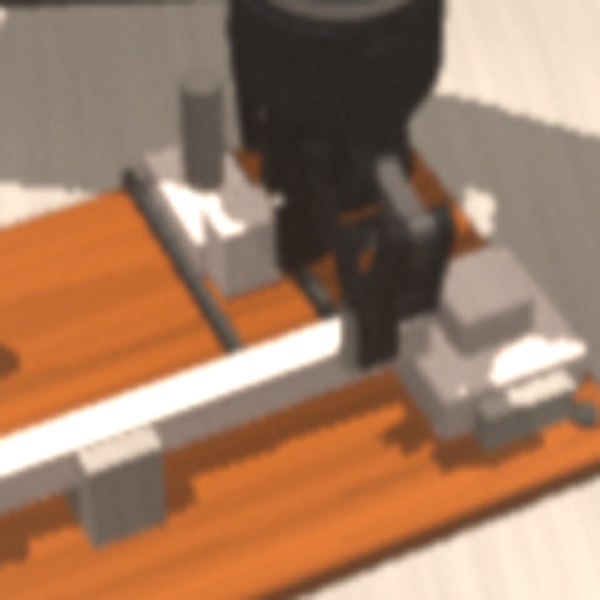

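Near tip at crop (375,362), beside the bar's lower flank and free on both sides. Last 24 mm down, then close.

```bash
python3 -m jog '100 -1 2 13 0 0 0; 100 0 0 8 0 0 0; 100 0 0 0 0 0 0'
python3 plan.py 577.3 -167.2 22 18 1
```

```text
clock: 8.75
eef_pos: [579.2, -167.2, 26.7]
tcp_rot: [-3.142, -0.002, 0.319]
contact_force: [-0.2, 0.5, 0.2]
opening: 0.61
pos [ 579.2 -167.2   26.7] rpy [-1.800e+02 -1.000e-01  1.829e+01] d [-1.9  0.  -4.7] n 1
-1.8 -0.6 4.7 | -0.0 -0.1 0.3
```

```bash
python3 -m jog '100 -2 0 4 0 -0.1 0.3; 100 0 0 0 0 0 0'
python3 plan.py 577.3 -167.2 22 18 1
python3 - <<'E'
from h import *
b=optics.grab_frame("side")[260:380,255:375];b=np.clip(b.astype(float)*1.5,0,255).astype(np.uint8);cv2.imwrite("pics/p12.png",cv2.resize(b,(600,600),interpolation=cv2.INTER_CUBIC)[:,:,::-1])
E
```

```text
clock: 8.92
eef_pos: [577.0, -167.9, 22.0]
tcp_rot: [-3.141, 0.001, 0.313]
contact_force: [0.0, 0.2, 0.2]
opening: 0.604
pos [ 577.  -167.9   22. ] rpy [-1.7998e+02  3.0000e-02  1.7950e+01] d [ 0.3  0.7 -0. ] n 1
0.5 -0.6 0.0 | -0.0 0.0 -0.0
```

View pics/p12.png

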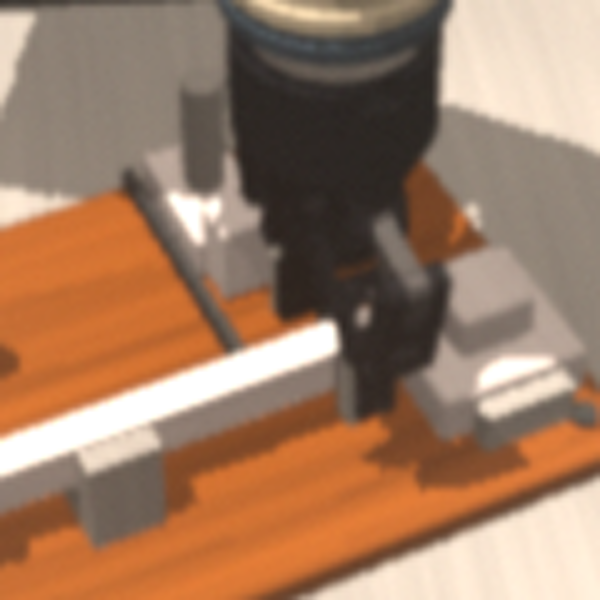

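The near finger is below the bar's bottom edge, and the far finger has passed between bar and nose. Closing gently first, then firmly.

```bash
python3 -m jog '255 0 0 0 0 0 0; 255 0 0 0 0 0 0; 255 0 0 0 0 0 0; 255 0 0 0 0 0 0; 255 0 0 0 0 0 0' 30
python3 -m jog '255 0 0 0 0 0 0; 255 0 0 0 0 0 0; 255 0 0 0 0 0 0' 100
python3 plan.py 577.3 -167.2 22 18 1
```

```text
clock: 9.38
eef_pos: [577.9, -167.9, 23.4]
tcp_rot: [3.141, -0.001, 0.313]
contact_force: [0.5, -0.3, -3.3]
opening: 0.179
clock: 9.63
eef_pos: [578.0, -167.9, 23.6]
tcp_rot: [3.141, -0.001, 0.313]
contact_force: [0.2, 0.9, -0.5]
opening: 0.157
pos [ 578.  -167.9   23.6] rpy [ 1.7998e+02 -8.0000e-02  1.7940e+01] d [-0.7  0.7 -1.6] n 1
-0.5 -0.8 1.6 | 0.0 -0.1 -0.1
```

```bash
python3 -m jog '255 0 0 -4 0 0 0; 255 0 0 -8 0 0 0; 255 0 0 -12 0 0 0; 255 0 0 -15 0 0 0; 255 0 0 -10 0 0 0'
python3 - <<'E'
from h import *
s=r.sense();print(s['opening'],s['wrist_torque'],s['contact_force'])
b=optics.grab_frame("side")[220:400,205:385];b=np.clip(b.astype(float)*1.3,0,255).astype(np.uint8);cv2.imwrite("pics/p13.png",cv2.resize(b,(600,600),interpolation=cv2.INTER_CUBIC)[:,:,::-1])
E
```

```text
clock: 10.05
eef_pos: [573.7, -166.9, 71.9]
tcp_rot: [-3.137, 0.007, 0.314]
contact_force: [-0.3, -0.1, -5.8]
opening: 0.155
0.15532622457198858 [-0.01321442 -0.07749568 -0.02427916] [-0.26032794 -0.06751377 -5.75636027]
```

View pics/p13.png

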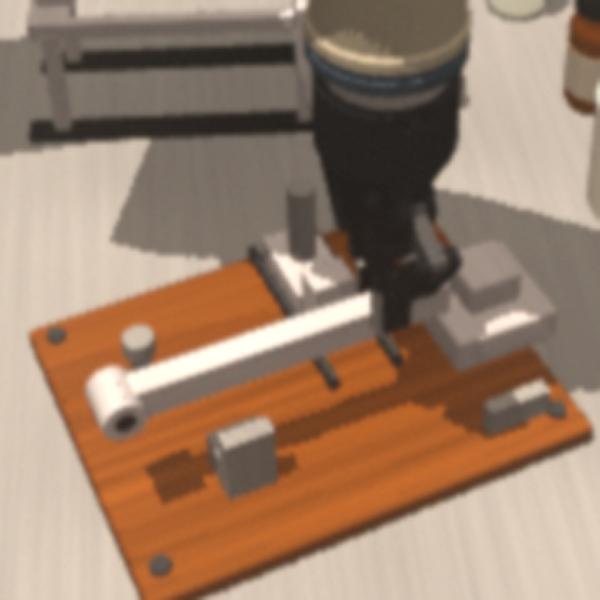

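The lever is off the rest, level, with 5.8 N of weight and hardly any wrist moment, and the board is undisturbed. Raising it to carry height.

```bash
python3 -m jog '255 0 0 -12 0 0.3 0; 255 0 0 -20 0 0 0; 255 0 0 -25 0 0 0; 255 0 0 -25 0 0 0; 255 0 0 -25 0 0 0'
python3 -m jog '255 0 0 -10 0 0 0; 255 0 0 -3 0 0 0; 255 0 0 0 0 0 0'
python3 plan.py 545.3 173.1 205 -4.4 16
```

```text
clock: 10.52
eef_pos: [570.3, -166.3, 182.4]
tcp_rot: [-3.133, 0.006, 0.314]
contact_force: [0.4, -0.5, -6.4]
opening: 0.157
clock: 10.77
eef_pos: [572.8, -167.2, 202.7]
tcp_rot: [-3.138, -0.002, 0.314]
contact_force: [0.1, 0.1, -6.7]
opening: 0.157
pos [ 572.8 -167.2  202.7] rpy [-1.7979e+02 -1.1000e-01  1.7980e+01] d [-27.5 340.3   2.3] n 16
5 -21 -0 | -0.0 -0.0 1.4
4 -21 -0 | -0.0 -0.0 1.4
4 -21 -0 | -0.0 -0.0 1.4
3 -21 -0 | -0.0 -0.0 1.4
3 -21 -0 | -0.0 -0.0 1.4
2 -21 -0 | -0.0 -0.0 1.4
2 -21 -0 | -0.0 -0.0 1.4
1 -21 -0 | -0.0 -0.0 1.4
1 -21 -0 | -0.0 -0.0 1.4
0 -21 -0 | -0.0 -0.0 1.4
-0 -21 -0 | -0.0 -0.0 1.4
-1 -21 -0 | -0.0 -0.0 1.4
-1 -21 -0 | -0.0 -0.0 1.4
-2 -21 -0 | -0.0 -0.0 1.4
-2 -21 -0 | -0.0 -0.0 1.4
-3 -21 -0 | -0.0 -0.0 1.4
```

```bash
python3 -m jog '255 2 -10 0 0 0 1; 255 4 -18 0 0 0 1.4; 255 4 -21 0 0 0 1.4; 255 3 -21 0 0 0 1.4; 255 3 -21 0 0 0 1.4'
python3 -m jog '255 2 -21 0 0 0 1.4; 255 2 -21 0 0 0 1.4; 255 1 -21 0 0 0 1.4; 255 1 -21 0 0 0 1.4; 255 0 -21 0 0 0 1.4'
python3 plan.py 545.3 173.1 205 -4.4 7
```

```text
clock: 11.18
eef_pos: [561.0, -75.8, 196.0]
tcp_rot: [-3.137, 0.006, 0.19]
contact_force: [0.4, 0.2, -6.6]
opening: 0.159
clock: 11.6
eef_pos: [546.1, 34.1, 187.3]
tcp_rot: [-3.136, 0.02, 0.06]
contact_force: [0.5, -0.5, -6.5]
opening: 0.156
pos [546.1  34.1 187.3] rpy [-179.69    1.13    3.45] d [ -0.8 139.   17.7] n 7
1 -20 -2 | -0.0 0.2 1.1
1 -20 -2 | -0.0 0.2 1.1
0 -20 -2 | -0.0 0.2 1.1
-0 -20 -2 | -0.0 0.2 1.1
-0 -20 -2 | -0.0 0.2 1.1
-1 -20 -3 | -0.0 0.2 1.1
-1 -20 -3 | -0.0 0.2 1.1
```

```bash
python3 -m jog '255 1 -16 -7 0 0.4 1.1; 255 1 -20 -6 0 0.3 1.1; 255 0 -20 -5 0 0.2 1.1; 255 0 -20 -3 0 0.2 1.1; 255 0 -16 -3 0 0 1.1'
python3 plan.py 545.3 173.1 195 -4.4 3
```

```text
clock: 12.02
eef_pos: [539.6, 130.9, 202.2]
tcp_rot: [-3.139, 0.016, -0.041]
contact_force: [0.2, -1.0, -6.6]
opening: 0.156
pos [539.6 130.9 202.2] rpy [-179.86    0.91   -2.33] d [ 5.7 42.2 -7.2] n 3
1 -14 2 | -0.0 0.3 0.7
1 -14 2 | -0.0 0.3 0.7
1 -14 2 | -0.0 0.3 0.7
```

```bash
python3 -m jog '255 2 -14 0 0 0.4 0.7; 255 2 -12 0 0 0.4 0.7; 255 1 -6 0 0 0 0.3; 255 0 0 0 0 0 0; 255 0 0 0 0 0 0'
python3 plan.py 545.3 173.1 171 -4.4 1
```

```text
clock: 12.43
eef_pos: [542.1, 166.4, 195.0]
tcp_rot: [3.141, 0.012, -0.069]
contact_force: [-0.5, -0.5, -6.7]
opening: 0.157
pos [542.1 166.4 195. ] rpy [179.98   0.67  -3.93] d [  3.2   6.7 -24. ] n 1
3.0 -6.9 24.0 | 0.0 0.7 0.5
```

```bash
python3 -m jog '255 2 -5 5 0 0.7 0.5; 255 0 0 0 0 0 0'
python3 - <<'E'
from h import *
s=r.sense();print(s['eef_pos'],np.degrees(s['tcp_rot']))
a=optics.grab_frame("side")[130:290,190:370];b=optics.grab_frame("top")[180:360,200:320]
a=cv2.resize(a,(500,444),interpolation=cv2.INTER_CUBIC);b=cv2.resize(b,(296,444),interpolation=cv2.INTER_CUBIC)
cv2.imwrite("pics/p14.png",np.hstack([a,b])[:,:,::-1])
E
```

```text
clock: 12.6
eef_pos: [543.9, 170.2, 188.4]
tcp_rot: [3.14, 0.0, -0.079]
contact_force: [-0.7, 0.6, -6.4]
opening: 0.16
[543.89975603 170.19814564 188.36386222] [ 1.79914301e+02  2.18060292e-02 -4.50480804e+00]
```

View pics/p14.png

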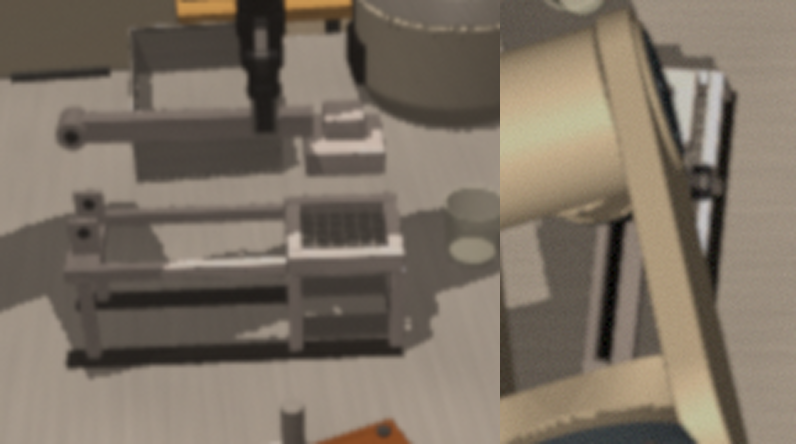

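The lever hangs level above the cutter. In the side crop the eye face is at (71,134), over the ears at about (87,215), and the pusher at (345,145) is over the frame at (345,225). I'll compare these with the predictions.

```bash
python3 - <<'E'
from h import *
s=r.sense();y=s['tcp_rot'][2];ex=np.array([np.cos(y),np.sin(y),0]);ey=np.array([-ex[1],ex[0],0]);ez=np.array([0,0,1])
mid=s['eef_pos']-35.5*ex+.9*ey+26.4*ez; print(mid)
Q={'eyeface':(-122,-15,0),'plateNL':(67,-33,-11),'plateNR':(133,-33,-11),'plate lowNL':(67,-33,-35),'plate lowNR':(133,-33,-35),'bossNL':(83,-17,11),'bossNR':(117,-17,11),'bossFR':(117,17,11),'bossFL':(83,17,11)}
for k,v in Q.items(): print(k,((proj("side",[mid+ex*v[0]+ey*v[1]+ez*v[2]])[0]-[190,130])*2.778).round(1))
b=optics.grab_frame("side")[160:200,290:340]; cv2.imwrite("pics/p15.png",cv2.resize(b,None,fx=12,fy=12,interpolation=cv2.INTER_CUBIC)[:,:,::-1])
E
```

```text
[508.73769115 173.44924634 215.61061373]
eyeface [ 68.6 136. ]
plateNL [302.4 151.2]
plateNR [383.4 148.5]
plate lowNL [303.  176.7]
plate lowNR [383.  173.9]
bossNL [320.8 117. ]
bossNR [362.5 115.7]
bossFR [359.6  96.2]
bossFL [318.9  97.5]
```

View pics/p15.png

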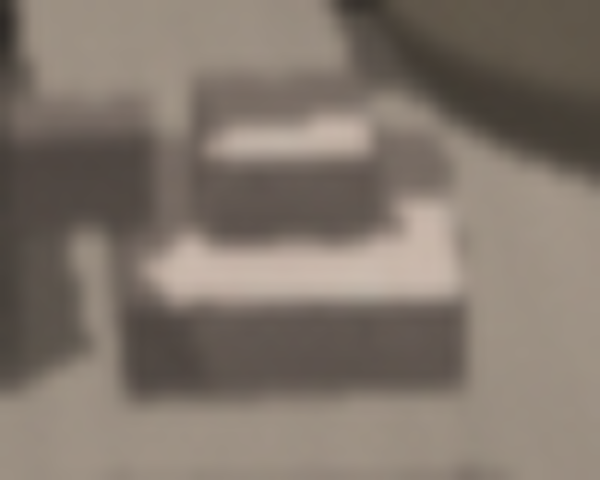

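The prediction and the image agree to about 2 mm. Final small shift and descent to 50 mm clearance.

```bash
python3 plan.py 544.2 173.2 171 -4.4 3
python3 -m jog '255 0 -3 7 0 0 0; 255 0 0 6 0 0 0; 255 0 0 3 0 0 0; 255 0 0 0 0 0 0'
python3 plan.py 544.2 173.2 171 -4.4 1
```

```text
pos [544.3 169.9 189.6] rpy [179.92  -0.    -4.46] d [ -0.1   3.3 -18.6] n 3
-0 -1 6 | 0.0 -0.0 -0.0
-0 -1 6 | 0.0 -0.0 -0.0
-0 -1 6 | 0.0 -0.0 -0.0
clock: 13.08
eef_pos: [545.1, 172.3, 172.6]
tcp_rot: [3.141, -0.001, -0.079]
contact_force: [0.7, 0.2, -5.4]
opening: 0.158
pos [545.1 172.3 172.6] rpy [ 1.7994e+02 -7.0000e-02 -4.5200e+00] d [-0.9  0.9 -1.6] n 1
-1.0 -0.8 1.6 | 0.1 -0.1 -0.1
```

```bash
python3 -m jog '255 -1 -1 1 0 0 0; 255 0 0 0 0 0 0; 255 0 0 0 0 0 0; 255 0 0 0 0 0 0; 255 0 0 0 0 0 0'
python3 - <<'E'
from h import *
s=r.sense();print(s['eef_pos'],np.degrees(s['tcp_rot']),s['qvel'].round(4),s['opening'],s['wrist_torque'])
a=optics.grab_frame("side");s=r.sense()
y=s['tcp_rot'][2];ex=np.array([np.cos(y),np.sin(y),0]);ey=np.array([-ex[1],ex[0],0]);mid=s['eef_pos']-35.5*ex+.9*ey+[0,0,26.4]
print("mid",mid,"foot",mid+100*ex-[0,0,35],"eye",mid-122*ex)
cv2.imwrite("pics/p16f.png",a[:,:,::-1])
cv2.imwrite("pics/p16.png",cv2.resize(a[150:270,190:350],(800,600),interpolation=cv2.INTER_CUBIC)[:,:,::-1])
E
```

```text
clock: 13.5
eef_pos: [544.0, 173.3, 171.2]
tcp_rot: [3.14, -0.001, -0.079]
contact_force: [0.2, 0.6, -5.9]
opening: 0.16
[543.97662861 173.32463962 171.20624919] [ 1.79927859e+02 -4.13429045e-02 -4.52089251e+00] [-0.0012 -0.0024  0.0007 -0.0001  0.0022  0.0019] 0.15969564380790363 [0.02315168 0.06647719 0.04023178]
mid [508.71350391 177.03119413 197.65253004] foot [608.40206071 169.14502633 162.65253004] eye [387.09346461 186.65231883 197.65253004]
```

View pics/p16.png

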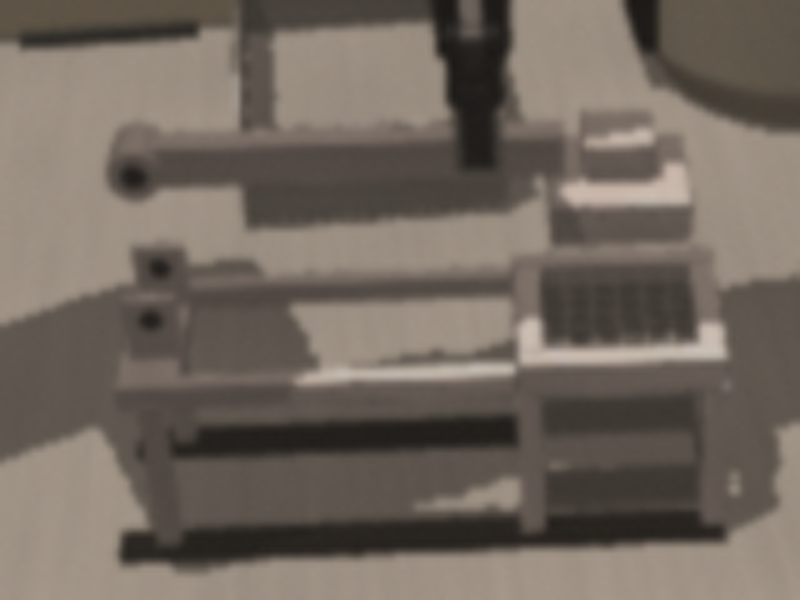

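View pics/p16f.png

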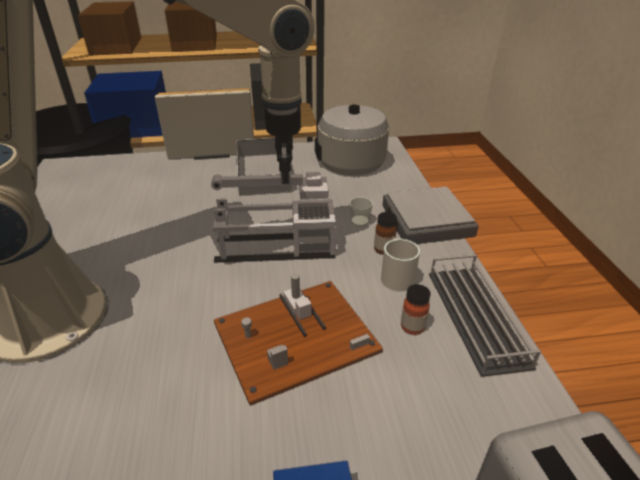

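```bash
python3 - <<'E'
from h import *
p=plane("side",[(190+132.5/5-.4,150+177/5-.4)],197.65)[0]; print("eye centre from image",p+15*np.array([.0787,.9969,0]))
# pusher plate near top corners z=mid-11, low corners z=mid-35
q=lambda x,y:(190+x/5-.4,150+y/5-.4)
t=plane("side",[q(549,207),q(692,204)],186.65); l=plane("side",[q(550,243),q(692,237)],162.65)
print("plate centre",t.mean(0)+33*np.array([.0787,.9969,0]),l.mean(0)+33*np.array([.0787,.9969,0]))
E
```

```text
eye centre from image [387.85552839 186.96223524 197.65      ]
plate centre [609.05475925 166.12400458 186.65      ] [610.51021916 175.26718622 162.65      ]
```

```bash
python3 - <<'E'
from rig import r,ticket
s=r.sense();print(s['clock'],s['opening'],abs(s['qvel']).max()); print(ticket.sign_off())
E
```

```text
13.55 0.15754187214744161 0.0015455113173322367
the job is handed in; nothing more can be done
None
```

The job is handed in at 13.6 s: the lever is held still and level about 50 mm above the cutter, with the pusher over the blade frame and the eye over the fork.

- **Jaw:** I gripped the post and slid the jaw from about 12 mm to about 64 mm of travel, using about 3 N.
- **Grip and lift:** I gripped the bar at its balance point with 100 N. The lever lifted level, weighing about 6 N, and the wrist moment stayed below 0.1 N m.
- **Final position:** Pusher underside at z ≈ 163 mm (about 53 mm above the frame) and eye bottom about 47 mm above the ears. From the side view the eye is at about (388,187) and the fork at (389,186). The pusher is at about (610,171) and the frame centre at (609,169). Tilt reads below 0.1°.
- **Surroundings:** The force readings and pictures gave no sign of contact with the cutter. The pin, jars, mug and tub look unmoved in the last side picture.

**Disagreements:**
- The visible fingertips looked 15–25 mm higher in the images than the reported TCP implies. I chose grip heights that work either way.
- The arm hid the lever from the top camera at the end, so the final alignment rests on the side view and the arm's own readings, which agree to about 2 mm. The exception is the pusher's y position, where the two side-view estimates were 9 mm apart and I took their mean.

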